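# Calibrate the studio's pigment balance with the 200 g weight and a stylus

## Robot

A 7-joint arm with a two-finger parallel gripper is mounted at the origin on the work surface. World frame = base frame: x ahead of the robot, y to its left, z up, the work surface at z = 0. Lengths are in m, angles in rad, forces in N, time in s.
With the tool pointing down it reaches from about 0.4 to 0.85 m from the base axis. Payload 4.5 kg.
Tool frame: the origin (TCP) lies at the very end of the fingers, on their centre line; the grasp point (between the pads) lies 19 mm behind it (r.pinch_z is the distance from the TCP to the grasp point, in m); z points along the fingers, y is the line along which they close (so a half turn about z gives the same grasp; the last joint's range is limited). The gripper opens to 88 mm and grips with 3 to 60 N. Pads are 18 mm wide; open, the fingers measure 123 mm over their backs; the gripper's body (75 mm by 187 mm) begins 45 mm behind the grasp point.
Start: joints at [1.313, 0.689, -0.195, 1.565, 0.157, 0.902, -0.215], TCP at [0.18, -0.599, 0.239] pointing down, gripper open.
Joint ranges: [-3.01, 3.01], [-0.46, 2.08], [-1.47, 1.51], [0.13, 2.56], [-1, 4.14], [0.04, 2.09], [-2.66, 2.66]. Speed limits (rad/s): [2.57, 2.57, 3.14, 3.14, 3.14, 3.14, 3.14].

## Interface

Orientations are given as a unit quaternion [x, y, z, w].
In Python, from plant import r, cams gives the robot as it stands.
- The arm moves only by the shell command python3 -m pendant 'ROWS' [FORCE]. ROWS is JSON, a list of rows, each a list of 3 entries, a list of its own where there are three numbers: the closure, from -1 (fully open) to 1 (shut), then the shift along the tool's x, y, z in mm, then the turn, a rotation vector about the tool's x, y, z in degrees. A call has 1 to 8 rows; each row shifts and turns the commanded pose from where the row before left it, along the tool's axes as they then stand; what a row does not reach is not made up. A row lasts 1/8 s, in which the tool goes at most 62.5 mm and 10.7 degrees, less where a joint would pass 70% of its speed; a pose out of reach is approached as far as the arm can. A call with a gripper value outside its range is refused whole. The fingers move at their own pace and stop on an object; FORCE is the grip in N (left out, the last holds). Time passes only in rows, so rows that do not move let the fingers close. It gives the time, the measured TCP pose, the force, the opening and the grip force at its end, in the units of the state.
- r.get_state(): the state, without advancing time (a new reading comes with each control period).
- cams.snapshot(name): name is "scene" or "side" or "wrist"; returns a dict with "img" (480x640x3 uint8, red, green, blue), "camera_matrix" (3x3 intrinsics, pixels), "camera_from_world" (4x4, takes a point from world to camera coordinates); the wrist camera has in their place "tool_from_camera" (4x4, takes a point from camera to tool coordinates, whose origin is the TCP and whose axes are the flange's). Camera axes: x right, y up, looking along -z (the intrinsics and any distortion apply to the point x, -y, -z); pixel columns grow to the right and rows downward; lengths in m; the calibration is good to about 2 mm. A picture is of the moment at which its call begins: read the wrist's pose just before it. There is no depth.
- r.finish_job(): hands the job in; it is judged then, once.
The state is a dict: "clock": time; "q": joint angles; "qd": joint speeds; "joint_torque": joint torques, N m; "tool_pos": TCP position; "eef_rot": TCP orientation; "contact_force": force on the tool from outside, world axes, zero at the start; "moment": the same for the moment, N m; "opening": opening from 0.0 (shut) to 1.0 (fully open); "finger_force": force on a finger pad.
Only numpy, scipy, OpenCV 4.12 (cv2) and the standard library are available. Lean on these libraries where they do the work, as an engineer would, in place of code of your own. Each camera call takes 0.05 s, during which the arm holds its last target. There are 200 camera calls.

## Task

Calibrate the pigment balance: gently stand the 200 g brass weight (the largest of the three) upright in the middle of the steel pan and let go of it. Then take the orange-handled ball stylus out of the rack, push the red calibration key at the bottom of its yellow-framed recess fully down with the stylus tip, without forcing it, and keep it down for at least two seconds. Let the key come up again, stand the stylus back in its own hole of the rack and leave the weight on the pan; leave the other weights, the other rack tools and the things on the bench where they are, and never press the key while the weight is not on the pan.

Things in the scene. Friction and masses are not known exactly. Their poses are not given: they have to be found in the camera images.
- weight_200_mid (a point): Centre of the 200 g weight, 27 mm above its underside; z is its axis, up. Solid brass, 54 mm tall: cylinder 29 mm across for the lower 36 mm, then a neck and a knob 19 mm across. It stands on the weight block in a row with the smaller 100 g (23 mm across, 43 mm tall) and 50 g (18 mm across, 35 mm tall) weights, 50 mm between centres, in any order.
- weight_100_mid (a point): Centre of the 100 g brass weight, 21.5 mm above its underside; a bystander.
- weight_50_mid (a point): Centre of the 50 g brass weight, 17.5 mm above its underside; a bystander.
- weight_block: Dark wooden slab 170 x 70 x 12 mm with blue cloth on top, fixed, carrying the three weights in a row along its x axis. Origin at the centre of its underside, z up.
- scale: Pigment balance, white and grey plastic, fixed: 240 mm (x) by 170 mm (y), 61 mm high without the pan. Origin at the centre of its underside, z up. Its -x end is the front: a grey panel sloping at 30 degrees from 18 mm high at the front edge to 61 mm high 75 mm behind, with a display, two flat keys (ignore them) and the recessed calibration key.
- pan_centre (a point): Centre of the upper face of the round steel weighing pan, 130 mm across, flat, 78 mm above the bench when empty. The pan moves with its load. z is up.
- pan (a joint): How far the pan has sunk (m): 0 when empty; it rides on a soft spring and sinks about 4.4 mm under the 200 g weight (400 N/m), with its stop at 7 mm.
- key_mouth (a point): Middle of the mouth of the calibration key's recess, level with the panel's face: a straight round hole 10 mm across, framed in yellow, square to the panel. z is the panel's outward normal (30 degrees from vertical, leaning to the balance's front); the key is pressed along -z. The red key's flat top fills the bottom of the hole, 3 to 10 mm below this point; the depth differs each time.
- cal_key (a joint): How far the red calibration key is pressed along -z of key_mouth (m): 0 when up, 0.004 at its stop. Spring key: it begins to move at about 1.4 N and reaches the stop at about 4.2 N, and comes up by itself.
- stylus_mid (a point): Centre of the stylus, on its axis; z runs from tip to top end. 130 mm long, 20 to 45 g: orange handle 12 mm across from 38 mm above the tip to the top, brass ferrule 10 mm across, steel shank 3 to 5 mm, ball tip 5 mm. It stands tip down in a rack hole with a little play, this point 25 mm above the rack's top; best held from above some 90 mm from the tip, fingers along it.
- stylus_tip (a point): The very tip of the stylus's ball; z runs along the stylus towards the handle.
- rack: Wooden tool rack, fixed: 64 mm (its x) by 160 mm (its y) by 48 mm high, with three straight upright holes 15.5 mm across and 40 mm deep in a row along its y axis at y = -48, 0 and +48 mm; stylus, brush and pencil stand in them in any order, reaching about 138 mm above the bench. Origin at the centre of its underside, z up.
- brush_mid (a point): Centre of the paint brush (black handle 10 mm across, aluminium ferrule, dark bristles up, 130 mm long) in the rack; a bystander.
- pencil_mid (a point): Centre of the green pencil (9 mm across, 126 mm long, point up) in the rack; a bystander.
- tube_blue: Blue paint tube lying on the bench, about 100 x 30 x 18 mm; a bystander. Origin at its underside.
- tube_red: Red paint tube lying on the bench, about 100 x 30 x 18 mm; a bystander. Origin at its underside.
- ink_jar: Amber ink jar, 48 mm across, 55 mm tall, black cap; a bystander. Origin at its underside.
- glue_stick: White glue stick standing upright, 27 mm across, 88 mm tall; a bystander. Origin at its underside.
There are look-alikes about, which are no part of the job. What is shaped like the part that bears weight_200_mid but black or purple is not meant.

How it is judged:
On the way, in this order (a step that is already met when the one before it is completed fails the run):
1. the 200 g weight stands upright on the pan, within 15 mm of its middle, let go, and the pan has sunk under it (horizontal distance between weight_200_mid and pan_centre below 0.015 m and angle between weight_200_mid's own z axis and vertical below 0.1 rad and value of joint pan above 0.003 m and contact force between the fingers and weight_200 below 0.05 N), for 0.3 s.
2. the calibration key is held down by the stylus (at least 3 mm of its 4 mm) for 1.5 s with the weight on the pan (value of joint each of cal_key, pan above 0.003 m and contact force between stylus and cal_key above 0.5 N and horizontal distance between weight_200_mid and pan_centre below 0.015 m), for 1.5 s.
At the end, for the whole second after the job is handed in: The 200 g weight stands upright (within 0.1 rad) and at rest on the sunk pan, within 15 mm of the pan's middle; the calibration key is up again (within 1 mm); the stylus is at rest, upright (within 0.2 rad) in its own hole of the rack, its centre within 15 mm of where it was at the start (horizontal distance between weight_200_mid and pan_centre below 0.015 m and angle between weight_200_mid's own z axis and vertical below 0.1 rad and value of joint pan above 0.003 m and value of joint cal_key below 0.001 m and distance of stylus_mid from where it was at the start of the episode below 0.015 m and angle between stylus_mid's own z axis and vertical below 0.2 rad and linear speed of each of stylus, weight_200 below 0.02 m/s); the robot touches nothing.
It fails at once if the key is pressed while the 200 g weight is not on the pan (value of joint cal_key above 0.002 m and (value of joint pan below 0.002 m or horizontal distance between weight_200_mid and pan_centre above 0.065 m)).
It fails at once if the key is forced: more than 18 N on it (contact force between anything else and cal_key above 18 N).
It fails at once if the weight is dropped on the pan or the pan is pushed hard: more than 20 N on it (contact force between anything else and pan above 20 N).
It fails at once if another weight, the brush or the pencil is moved by more than 20 mm (distance of any of weight_100_mid, weight_50_mid, brush_mid, pencil_mid from where it was at the start of the episode above 0.02 m).
It fails at once if a paint tube, the ink jar or the glue stick is moved by more than 20 mm (distance of any of tube_blue, tube_red, ink_jar, glue_stick from where it was at the start of the episode above 0.02 m).
It also fails if it takes over 67 s, if anything falls off the work surface, if the arm or the gripper's body presses on something with over 40 N, if the wrist force passes 120 N, or if a joint passes its speed limit or range.

## Working session

There is one attempt and no reset: what is moved stays moved. The work goes in short steps, Python scripts to look and compute and a shell command to move; the robot and the scene stay as the last step left them, time stands still between calls to the robot, and variables do not carry over. Pictures are saved under pics/ and viewed, at most 11 in all, crops included, and the job is handed in when it is done.

```bash
ls; mkdir -p pics; python3 - <<'E'
from plant import r,cams
import cv2,numpy as np
s=r.get_state();print(s['clock'],s['tool_pos'],s['eef_rot'],s['opening'],r.pinch_z)
for n in ['scene','side']:
    c=cams.snapshot(n);cv2.imwrite(f'pics/{n}0.png',c['img'][:,:,::-1]);print(n,c['camera_matrix'],c['camera_from_world'],[k for k in c])
    np.savez(f'pics/{n}0.npz',**c)
c=cams.snapshot('wrist');print(c['tool_from_camera'],c['camera_matrix'],list(c))
E
```

```text
pics
0.0 [ 0.17955642 -0.59800531  0.23794572] [ 9.89369460e-01  1.45421040e-01 -2.06563166e-04 -8.66403506e-04] 1.000633606686304 0.0187
scene [[580.31153723   0.         313.98284798]
 [  0.         580.31153723 241.52193958]
 [  0.           0.           1.        ]] [[-0.8044718   0.5936537   0.0200104   0.4164877 ]
 [-0.40045982 -0.56693583  0.719872    0.19442618]
 [ 0.43869929  0.57110336  0.69381833 -1.54003186]
 [ 0.          0.          0.          1.        ]] ['img', 'camera_matrix', 'camera_from_world']
side [[461.48345179   0.         316.23125227]
 [  0.         461.48345179 235.03365575]
 [  0.           0.           1.        ]] [[ 0.99052253 -0.13623418  0.01747497 -0.53158055]
 [ 0.05753185  0.52705765  0.8478799  -0.10683792]
 [-0.12472054 -0.83883877  0.52990028 -1.02864694]
 [ 0.          0.          0.          1.        ]] ['img', 'camera_matrix', 'camera_from_world']
[[-7.08939248e-04  9.65081314e-01  2.61949527e-01  6.78603482e-02]
 [ 9.99999731e-01  7.33706528e-04  3.25481489e-06 -1.07020830e-03]
 [-1.89052917e-04  2.61949458e-01 -9.65081575e-01 -1.46966296e-01]
 [ 0.00000000e+00  0.00000000e+00  0.00000000e+00  1.00000000e+00]] [[405.29053741   0.         320.91689783]
 [  0.         405.29053741 239.55512859]
 [  0.           0.           1.        ]] ['img', 'camera_matrix', 'tool_from_camera']
```

View pics/scene0.png

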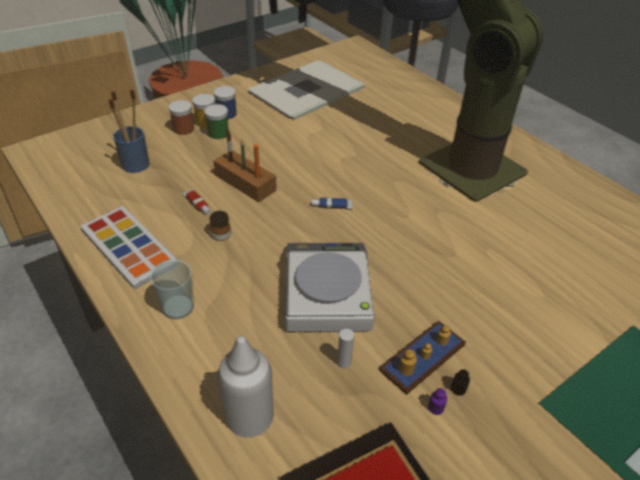

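View pics/side0.png

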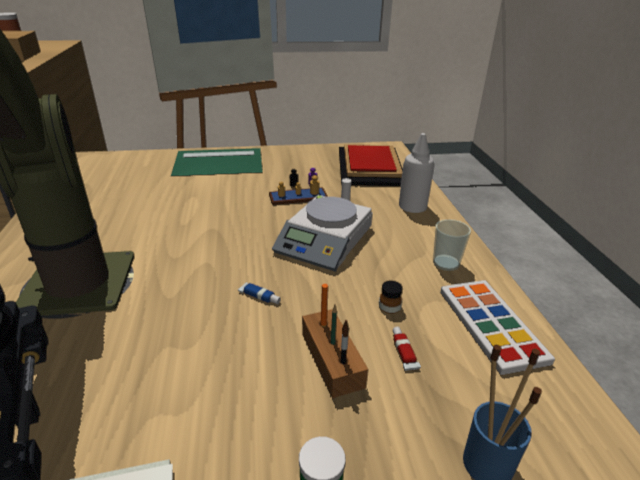

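Scene: the weight block is near (423,355) with brass weights at (409,361), (427,350) and (445,334). The black (460,382) and purple (438,401) look-alikes stand beside it. The stylus is the orange stick at (257,160) in scene and (325,305) in side; the yellow key frame is at (327,250) in side. Next I'll measure these and enlarge the weights.

```bash
cat > h.py <<'E'
import numpy as np,cv2
from scipy.spatial.transform import Rotation as R
def ray(K,T,u,v):
    d=np.array([(u-K[0,2])/K[0,0],-(v-K[1,2])/K[1,1],-1.]);Rm=T[:3,:3]
    return -Rm.T@T[:3,3],Rm.T@d
def onz(K,T,u,v,z):
    o,d=ray(K,T,u,v);return o+d*(z-o[2])/d[2]
def tri(rays):
    A=0;b=0
    for o,d in rays:
        d=d/np.linalg.norm(d);P=np.eye(3)-np.outer(d,d);A=A+P;b=b+P@o
    return np.linalg.solve(A,b)
def proj(K,T,p):
    c=T[:3,:3]@p+T[:3,3];return np.array([K[0,2]+K[0,0]*c[0]/-c[2],K[1,2]-K[1,1]*c[1]/-c[2]])
def wristT(s,c):
    W=np.eye(4);W[:3,:3]=R.from_quat(s['eef_rot']).as_matrix();W[:3,3]=s['tool_pos']
    return np.linalg.inv(W@c['tool_from_camera'])
def blobs(img,lo,hi,box=None,amin=8):
    h=cv2.cvtColor(img,cv2.COLOR_RGB2HSV);m=cv2.inRange(h,np.array(lo),np.array(hi))
    if box:
        k=np.zeros_like(m);x0,y0,x1,y1=box;k[y0:y1,x0:x1]=1;m=m*k
    n,l,st,ce=cv2.connectedComponentsWithStats(m)
    return [(st[i].tolist(),ce[i].round(1).tolist()) for i in range(1,n) if st[i][4]>=amin]
E
python3 - <<'E'
from h import *
S=np.load('pics/scene0.npz');D=np.load('pics/side0.npz')
a=cv2.resize(S['img'][310:420,360:490],None,fx=4,fy=4,interpolation=cv2.INTER_CUBIC)
b=cv2.resize(D['img'][160:275,250:380],None,fx=4,fy=4,interpolation=cv2.INTER_CUBIC)
# one sheet, side by side
h=max(a.shape[0],b.shape[0]);p=np.zeros((h,800,3),np.uint8)
a=cv2.resize(a,(400,int(a.shape[0]*400/a.shape[1])));b=cv2.resize(b,(400,int(b.shape[0]*400/b.shape[1])))
p[:a.shape[0],:400]=a;p[:b.shape[0],400:]=b;cv2.imwrite('pics/crop.png',p[:,:,::-1])
for n,c,box in [('scene',S,(370,310,480,400)),('side',D,(260,170,340,205))]:
    print(n,'brass',blobs(c['img'],(12,120,80),(28,255,255),box),'cloth',blobs(c['img'],(105,60,30),(130,255,255),box,30))
for n,c,box in [('scene',S,(200,120,290,200)),('side',D,(300,270,370,400))]:
    print(n,'orange',blobs(c['img'],(3,190,150),(14,255,255),box))
print('yellow side',blobs(D['img'],(18,130,120),(34,255,255),(300,235,345,265)))
print('pan scene',onz(S['camera_matrix'],S['camera_from_world'],328,277,.078),'side',onz(D['camera_matrix'],D['camera_from_world'],331,210,.078))
E
```

```text
scene brass [([439, 324, 14, 21, 156], [444.8, 333.6]), ([410, 339, 6, 5, 8], [412.5, 341.0]), ([461, 338, 5, 10, 16], [463.0, 342.5]), ([422, 344, 9, 15, 86], [426.6, 350.5]), ([401, 349, 15, 26, 255], [408.5, 361.5]), ([449, 353, 7, 5, 10], [452.0, 354.8]), ([407, 383, 12, 11, 14], [412.7, 387.9])] cloth [([386, 325, 74, 61, 1050], [424.7, 356.4])]
side brass [([310, 175, 10, 19, 99], [314.2, 183.6]), ([278, 181, 7, 15, 69], [280.9, 187.9]), ([295, 182, 7, 12, 50], [297.8, 187.6])] cloth [([271, 189, 45, 12, 268], [292.5, 194.8]), ([319, 188, 6, 8, 32], [321.2, 191.8])]
scene orange []
side orange [([322, 284, 6, 4, 15], [324.3, 285.5])]
yellow side [([323, 246, 10, 9, 31], [327.2, 250.2])]
pan scene [0.59320405 0.14614086 0.078     ] side [0.59153367 0.13338333 0.078     ]
```

View pics/crop.png

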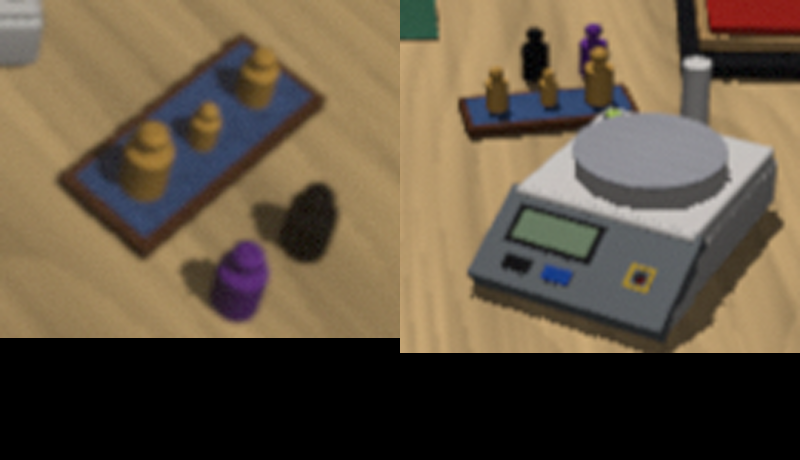

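The candidates are the brass weights at scene (409,361), (427,350) and (445,334), plus the black (460,382) and purple (438,401) look-alikes. The crop confirms (409,361) as the 200 g: it is brass and the largest, 26 px tall against 21 and 15. In side it is at (314,184).

```bash
python3 - <<'E'
from h import *
S=np.load('pics/scene0.npz');D=np.load('pics/side0.npz')
KS,TS,KD,TD=S['camera_matrix'],S['camera_from_world'],D['camera_matrix'],D['camera_from_world']
t=lambda a,b:tri([ray(KS,TS,*a),ray(KD,TD,*b)]).round(4)
print('w200',t((408.5,361.5),(314.2,183.6)),'w100',t((444.8,333.6),(280.9,187.9)),'w50',t((426.6,350.5),(297.8,187.6)))
print('stylus top',t((256,147),(324,286)))
print('pan',t((328,277),(331,210)))
for nm,z in(('key z.035',.035),('key z.04',.04)): print(nm,onz(KD,TD,327.2,250.2,z))
print('scale corners side z.018:',onz(KD,TD,275,253,.018),onz(KD,TD,335,270,.018),'jar',onz(KD,TD,391,310,0),'tubeblue',onz(KD,TD,260,294,0.01),'glue',onz(KD,TD,346,200,0),onz(KS,TS,345,365,0))
for p in [(287,329),(371,329),(366,245),(288,249)]: print('scene corner z.06',onz(KS,TS,*p,.061))
E
```

```text
w200 [0.5795 0.3681 0.0408] w100 [0.4781 0.3601 0.0359] w50 [0.5297 0.3659 0.0311]
stylus top [ 0.5141 -0.2399  0.1338]
pan [0.592  0.1427 0.0734]
key z.035 [0.56458408 0.01653392 0.035     ]
key z.04 [0.56327096 0.00919312 0.04      ]
scale corners side z.018: [0.44213986 0.04344435 0.018     ] [ 0.57411684 -0.04079915  0.018     ] jar [ 0.672017   -0.16966042  0.        ] tubeblue [ 0.40109908 -0.09754623  0.01      ] glue [0.67240616 0.32934238 0.        ] [0.6572179  0.28698261 0.        ]
scene corner z.06 [0.72385322 0.1935064  0.061     ]
scene corner z.06 [0.59752585 0.28376805 0.061     ]
scene corner z.06 [0.46120199 0.10766783 0.061     ]
scene corner z.06 [0.60335901 0.02195095 0.061     ]
```

```bash
cat >> h.py <<'E'
def goal(p,yaw=None,tilt=None):
    "shift along tool axes (mm) to world p, and turn (deg) for tool-x heading yaw (deg), tool down"
    from plant import r
    s=r.get_state();M=R.from_quat(s['eef_rot'])
    print('t',round(s['clock'],2),'pos',np.round(s['tool_pos'],4),'F',np.round(s['contact_force'],2),'op',round(s['opening'],3),'shift',(M.inv().apply(np.array(p)-s['tool_pos'])*1e3).round(1),end=' ')
    if yaw is not None:
        y=np.radians(yaw);c=np.cos(y);n=np.sin(y)
        G=R.from_matrix(np.array([[c,n,0],[n,-c,0],[0,0,-1]]))
        if tilt is not None: G=R.from_matrix(tilt)
        print('turn',(M.inv()*G).as_rotvec(degrees=True).round(2),end='')
    print()
def look(n):
    from plant import r,cams
    s=r.get_state();c=cams.snapshot('wrist');return c['img'],c['camera_matrix'],wristT(s,c)
E
python3 -m pendant '[[-1,[50,-30,-8],[0,0,0]],[-1,[50,-30,-8],[0,0,0]],[-1,[50,-30,-8],[0,0,0]],[-1,[50,-30,-8],[0,0,0]],[-1,[50,-30,-8],[0,0,0]],[-1,[50,-30,-8],[0,0,0]],[-1,[50,-30,-8],[0,0,0]],[-1,[50,-30,-8],[0,0,0]]]'; python3 -c "
from h import *
goal([.52,.22,.27],4)"
```

```text
clock: 1.15
tool_pos: [0.4948, -0.2522, 0.3028]
eef_rot: [0.989, 0.145, -0.0, 0.0]
contact_force: [0.6, -0.8, -0.6]
opening: 1.0
finger_force: 0.0
t 1.15 pos [ 0.4948 -0.2522  0.3028] F [ 0.58 -0.78 -0.58] op 1.0 shift [ 160.  -444.9   32.8] turn [1.000e-02 2.000e-02 1.272e+01]
```

```bash
python3 -m pendant '[[-1,[20,-56,4],[0,0,0]],[-1,[20,-56,4],[0,0,0]],[-1,[20,-56,4],[0,0,0]],[-1,[20,-56,4],[0,0,0]],[-1,[20,-56,4],[0,0,0]],[-1,[20,-56,4],[0,0,0]],[-1,[20,-56,4],[0,0,6.4]],[-1,[20,-56,4],[0,0,6.4]]]'; python3 -c "
from h import *
goal([.52,.22,.27],4)
i,K,T=look(0);cv2.imwrite('pics/w1.png',i[:,:,::-1]);np.savez('pics/w1.npz',i=i,K=K,T=T)
"
```

```text
clock: 2.15
tool_pos: [0.5244, 0.2225, 0.2704]
eef_rot: [0.999, 0.033, -0.0, 0.0]
contact_force: [1.8, -0.4, -0.5]
opening: 1.002
finger_force: 0.0
t 2.15 pos [0.5244 0.2225 0.2704] F [ 1.83 -0.4  -0.47] op 1.002 shift [-4.5  2.2  0.4] turn [ 0.03  0.03 -0.27]
```

View pics/w1.png

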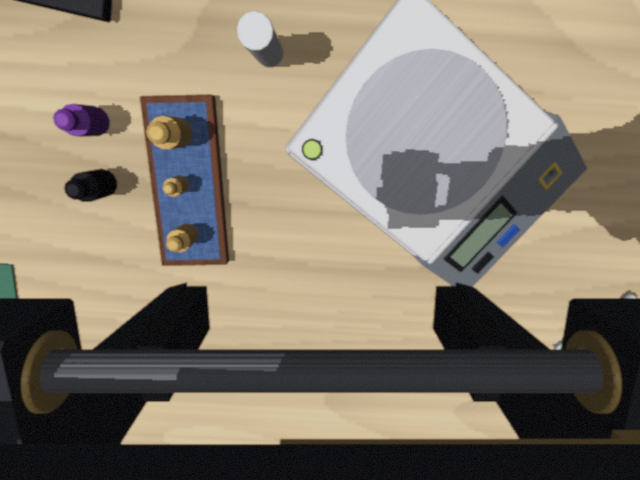

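The wrist view shows the 200 g weight at (165,132), the pan centred near (427,130), the slope's top edge from (556,125) to (430,263), and the yellow key frame at (551,176).

```bash
cat > m1.py <<'E'
from h import *
w=np.load('pics/w1.npz');i,K,T=w['i'],w['K'],w['T']
h=cv2.cvtColor(i,cv2.COLOR_RGB2HSV)
def big(m):
    n,l,st,ce=cv2.connectedComponentsWithStats(m);k=1+np.argmax(st[1:,4]);return (l==k).astype(np.uint8)
box=lambda m,x0,y0,x1,y1:np.where((np.arange(480)[:,None]>=y0)&(np.arange(480)[:,None]<y1)&(np.arange(640)>=x0)&(np.arange(640)<x1),m,0).astype(np.uint8)
b=box(cv2.inRange(h,(10,110,60),(30,255,255)),142,105,190,155)
print('brass',blobs(i,(10,110,60),(30,255,255),(142,100,208,258)))
c=box(cv2.inRange(h,(100,70,30),(130,255,255)),135,90,235,270)
pts=cv2.findNonZero(c);rc=cv2.minAreaRect(cv2.convexHull(pts));P=np.array([onz(K,T,*p,.012) for p in cv2.boxPoints(rc)])
print('block c',P.mean(0).round(4),'sides',np.linalg.norm(P-np.roll(P,1,0),axis=1).round(3),'edges',(P-np.roll(P,1,0)).round(3)[:2].tolist())
a=onz(K,T,556,125,.061);e=onz(K,T,430,263,.061);l=onz(K,T,287,150,.061);print('edge',a,e,np.linalg.norm(a-e),'left',l,np.linalg.norm(l-e))
ye=box(cv2.inRange(h,(18,60,60),(36,255,255)),530,155,572,195);yc=cv2.minAreaRect(cv2.findNonZero(ye))[0];print('key px',yc,ye.sum()/255)
u=(e-a)/np.linalg.norm(e-a);f=np.cross([0,0,1],u);f*=np.sign(f@(np.array([.55,0,0])-(a+e)/2)) # f = front dir
n=np.cos(np.pi/6)*np.array([0,0,1])+.5*f
o,d=ray(K,T,*yc);k=o+d*((a-o)@n)/(d@n);print('front dir',f.round(4),'yaw',np.degrees(np.arctan2(f[1],f[0])),'key mouth',k.round(4),'n',n.round(4),'along edge',(k-a)@u, 'down',(k-a)@f)
D=np.load('pics/side0.npz');o,d=ray(D['camera_matrix'],D['camera_from_world'],327.2,250.2);k2=o+d*((a-o)@n)/(d@n);print('key from side',k2.round(4))
# pan: upper-face outline points picked on the ellipse
px=np.array([[347,130],[428,49],[508,118],[365,80],[490,76],[410,212],[470,196],[356,165]],np.float32)
Q=np.array([onz(K,T,*p,.078) for p in px]);A=np.c_[2*Q[:,:2],np.ones(len(Q))];s=np.linalg.lstsq(A,(Q[:,:2]**2).sum(1),rcond=None)[0];print('pan c',s[:2],'r',np.sqrt(s[2]+s[:2]@s[:2]))
E
python3 m1.py
```

```text
brass [([142, 100, 48, 158, 1496], [161.5, 144.5]), ([179, 100, 8, 1, 8], [182.5, 100.0]), ([164, 177, 24, 19, 323], [174.9, 185.5]), ([167, 225, 30, 26, 539], [180.9, 237.8])]
block c [0.5295 0.361  0.012 ] sides [0.16  0.056 0.159 0.062] edges [[0.159, 0.009, 0.0], [0.009, -0.055, 0.0]]
edge [0.60815764 0.02952158 0.061     ] [0.47913552 0.11941478 0.061     ] 0.15724978422357513 left [0.5728518  0.25588357 0.061     ] 0.16554899956235558
key px (554.6153564453125, 182.42303466796875) 285.0
front dir [-0.5717 -0.8205  0.    ] yaw -124.86596916489154 key mouth [0.5575 0.0032 0.0318] n [-0.2858 -0.4102  0.866 ] along edge 0.02649560821225227 down 0.0505085872739845
key from side [0.5638 0.012  0.0381]
pan c [0.59368913 0.14170181] r 0.06438305041120365
```

```bash
python3 - <<'E'
from h import *
w=np.load('pics/w1.npz');K,T=w['K'],w['T']
for z,p in((.066,(161,130)),(.066,(173,186)),(.012+.027,(166,132))):print(z,onz(K,T,*p,z).round(4))
for p,z in(((.579,.366,.066),0),((.579,.366,.012),0)):print(proj(K,T,np.array(p)).round(1))
goal([.579,.366,.13],3.3)
E
```

```text
0.066 [0.5827 0.3614 0.066 ]
0.066 [0.5363 0.3528 0.066 ]
0.039 [0.5805 0.3672 0.039 ]
[155.6 134.2]
[177.6 133.5]
t 2.2 pos [0.5238 0.2345 0.27  ] F [ 1.99  7.51 -0.39] op 1.001 shift [  64.5 -125.8  141.3] turn [-0.52 -0.07  0.92]
```

```bash
python3 -m pendant '[[-0.3,[16,-31,35],[0,0,0]],[-0.3,[16,-31,35],[0,0,0]],[-0.3,[16,-32,35],[0,0,1]],[-0.3,[16,-32,36],[0,0,0]],[-0.3,[0,0,0],[0,0,0]],[-0.3,[0,0,0],[0,0,0]]]'; python3 -c "
from h import *
goal([.579,.366,.13],3.3)
i,K,T=look(0);cv2.imwrite('pics/w2.png',i[:,:,::-1]);np.savez('pics/w2.npz',i=i,K=K,T=T)
print(blobs(i,(10,110,60),(30,255,255),None,150)[:8])
for z in(.012,.048,.066):print(proj(K,T,np.array([.579,.366,z])))
goal([.579,.366,.13],3.3)
"
```

```text
clock: 2.95
tool_pos: [0.5808, 0.3494, 0.1299]
eef_rot: [1.0, 0.025, 0.0, 0.001]
contact_force: [0.6, -0.1, 0.6]
opening: 0.648
finger_force: 0.0
t 2.95 pos [0.5808 0.3494 0.1299] F [ 0.61 -0.1   0.56] op 0.648 shift [ -1.  -16.7  -0.1] turn [ 0.07 -0.   -0.4 ]
[([247, 180, 107, 170, 3032], [300.9, 244.0]), ([274, 215, 45, 56, 1882], [297.9, 242.9]), ([285, 293, 24, 37, 684], [297.0, 310.5]), ([111, 331, 39, 83, 1476], [125.5, 372.4]), ([492, 331, 40, 83, 1485], [516.3, 372.5]), ([264, 393, 90, 17, 702], [305.4, 400.3]), ([187, 430, 453, 14, 2983], [478.9, 438.8])]
[297.80723614 234.85960366]
[294.53640976 250.17198811]
[292.51614024 259.62988652]
t 3.0 pos [0.5814 0.3491 0.1308] F [-0.45 -0.5   1.19] op 0.651 shift [ -1.5 -17.    0.8] turn [ 0.04 -0.07 -0.45]
```

View pics/w2.png

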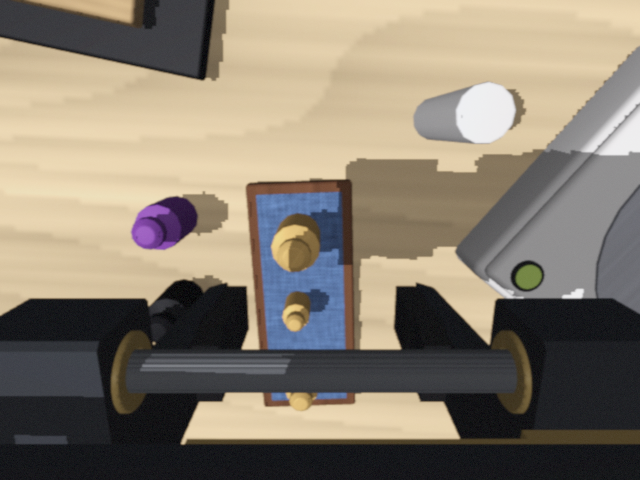

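The knob of the 200 g weight is at (294,254) and its body centre near (298,238). The 50 g is at (296,315).

```bash
python3 - <<'E'
from h import *
w=np.load('pics/w2.npz');K,T=w['K'],w['T']
print(onz(K,T,294,256,.063),onz(K,T,297.9,242.9,.036),onz(K,T,299,182,.012),onz(K,T,296,316,.045))
q=[onz(K,T,*p,.012) for p in((256,195),(340,192),(347,392),(268,395))];print(np.round(q,4))
E
```

```text
[0.58016233 0.36541456 0.063     ] [0.58015382 0.36469751 0.036     ] [0.61462024 0.36646621 0.012     ] [0.53523754 0.36383328 0.045     ]
[[0.6047 0.3944 0.012 ]
 [0.6094 0.3394 0.012 ]
 [0.4585 0.3247 0.012 ]
 [0.453  0.3841 0.012 ]]
```

```bash
python3 -m pendant '[[-0.3,[-1,-16,10],[0,0,-0.4]],[-0.3,[0,0,30],[0,0,0]],[-0.3,[0,0,40],[0,0,0]],[-0.3,[0,0,32],[0,0,0]],[-0.3,[0,0,0],[0,0,0]]]' 15; python3 -c "
from h import *
goal([.580,.365,.018],3.3)"
```

```text
clock: 3.62
tool_pos: [0.5772, 0.3663, 0.0159]
eef_rot: [1.0, 0.029, -0.002, 0.001]
contact_force: [-0.6, 0.3, -0.2]
opening: 0.652
finger_force: 0.0
t 3.62 pos [0.5772 0.3663 0.0159] F [-0.64  0.33 -0.16] op 0.652 shift [ 2.7  1.5 -2.1] turn [0.08 0.19 0.05]
```

```bash
python3 -m pendant '[[-0.3,[2.5,1,-2],[0,0,0]],[0.2,[0,0,0],[0,0,0]],[1,[0,0,0],[0,0,0]],[1,[0,0,0],[0,0,0]],[1,[0,0,0],[0,0,0]],[1,[0,0,0],[0,0,0]]]' 15; python3 -m pendant '[[1,[0,0,-20],[0,0,0]],[1,[0,0,-40],[0,0,0]],[1,[0,0,-60],[0,0,0]],[1,[0,0,0],[0,0,0]]]'; python3 -c "
from h import *
goal([.594,.142,.14],3.3)"
```

```text
clock: 4.38
tool_pos: [0.5816, 0.3653, 0.0202]
eef_rot: [1.0, 0.029, 0.0, 0.0]
contact_force: [-1.1, -1.3, 6.2]
opening: 0.322
finger_force: 15.0
clock: 4.88
tool_pos: [0.5848, 0.3682, 0.1462]
eef_rot: [1.0, 0.029, 0.005, -0.003]
contact_force: [0.8, 0.2, -1.9]
opening: 0.324
finger_force: 15.0
t 4.88 pos [0.5848 0.3682 0.1462] F [ 0.76  0.22 -1.87] op 0.324 shift [ -3.9 226.4   4.6] turn [-0.38 -0.59  0.01]
```

```bash
python3 -m pendant '[[1,[0,30,0],[0,0,0]],[1,[0,50,0],[0,0,0]],[1,[-1,60,0],[0,0,0]],[1,[-1,50,2],[0,0,0]],[1,[-2,30,2],[0,0,0]],[1,[0,6,0],[0,0,0]],[1,[0,0,0],[0,0,0]],[1,[0,0,0],[0,0,0]]]'; python3 -c "
from h import *
goal([.594,.142,.09],3.3)"
```

```text
clock: 5.88
tool_pos: [0.5903, 0.1427, 0.1357]
eef_rot: [1.0, 0.031, 0.0, -0.001]
contact_force: [-0.9, 0.5, -2.6]
opening: 0.323
finger_force: 15.0
t 5.88 pos [0.5903 0.1427 0.1357] F [-0.91  0.54 -2.64] op 0.323 shift [ 3.6  1.  45.7] turn [-0.11 -0.02  0.2 ]
```

```bash
python3 -m pendant '[[1,[3,0,20],[0,0,0]],[1,[0,0,16],[0,0,0]],[1,[0,0,7],[0,0,0]],[1,[0,0,0],[0,0,0]],[1,[0,0,0],[0,0,0]]]'; python3 -m pendant '[[1,[0,0,2],[0,0,0]],[1,[0,0,2],[0,0,0]],[1,[0,0,1.5],[0,0,0]],[1,[0,0,1.5],[0,0,0]],[1,[0,0,1],[0,0,0]],[1,[0,0,0],[0,0,0]],[1,[0,0,0],[0,0,0]]]';  python3 -c "
from h import *
goal([.594,.142,.082],3.3)"
```

```text
clock: 6.5
tool_pos: [0.5938, 0.14, 0.093]
eef_rot: [1.0, 0.029, 0.0, -0.0]
contact_force: [-0.0, -0.5, -1.7]
opening: 0.323
finger_force: 15.0
clock: 7.38
tool_pos: [0.5935, 0.1399, 0.0848]
eef_rot: [1.0, 0.029, 0.0, 0.0]
contact_force: [-0.7, 0.1, -2.2]
opening: 0.326
finger_force: 15.0
t 7.38 pos [0.5935 0.1399 0.0848] F [-0.72  0.13 -2.23] op 0.326 shift [ 0.6 -2.1  2.8] turn [ 0.01 -0.    0.02]
```

```bash
python3 -m pendant '[[1,[0,0,1],[0,0,0]],[1,[0,0,1],[0,0,0]],[1,[0,0,0],[0,0,0]],[1,[0,0,0],[0,0,0]]]'; python3 -m pendant '[[1,[0,0,1],[0,0,0]],[1,[0,0,1],[0,0,0]],[1,[0,0,0],[0,0,0]],[1,[0,0,0],[0,0,0]]]'
```

```text
clock: 7.88
tool_pos: [0.5935, 0.1399, 0.0828]
eef_rot: [1.0, 0.029, 0.0, 0.0]
contact_force: [-0.7, 0.0, -0.5]
opening: 0.323
finger_force: 15.0
clock: 8.38
tool_pos: [0.5935, 0.1399, 0.0807]
eef_rot: [1.0, 0.029, 0.0, 0.0]
contact_force: [-1.1, -0.0, 0.6]
opening: 0.321
finger_force: 15.0
```

```bash
python3 -m pendant '[[0.3,[0,0,0],[0,0,0]],[0.2,[0,0,0],[0,0,0]],[0,[0,0,0],[0,0,0]],[-0.25,[0,0,0],[0,0,0]],[-0.25,[0,0,0],[0,0,0]]]'; python3 -m pendant '[[-0.25,[0,0,-10],[0,0,0]],[-0.25,[0,0,-40],[0,0,0]],[-0.25,[0,0,-60],[0,0,0]],[-0.25,[0,0,-60],[0,0,0]],[-0.25,[0,0,0],[0,0,0]],[-0.25,[0,0,0],[0,0,0]]]'; python3 -c "
from h import *
goal([.50,.06,.24],3.3)
from plant import cams
i,K,T=look(0);cv2.imwrite('pics/w3.png',i[:,:,::-1]);np.savez('pics/w3.npz',i=i,K=K,T=T)
for p in((.594,.142,.0735),(.5935,.140,.127)):print(proj(K,T,np.array(p)))
"
```

```text
clock: 9.0
tool_pos: [0.5935, 0.14, 0.0807]
eef_rot: [1.0, 0.029, 0.0, 0.0]
contact_force: [-0.2, -0.0, -0.4]
opening: 0.62
finger_force: 0.0
clock: 9.75
tool_pos: [0.593, 0.1397, 0.2508]
eef_rot: [1.0, 0.029, -0.0, 0.0]
contact_force: [-0.1, 0.5, -1.1]
opening: 0.625
finger_force: 0.0
t 9.75 pos [0.593  0.1397 0.2508] F [-0.12  0.51 -1.14] op 0.625 shift [-97.4  74.2  10.8] turn [0.02 0.02 0.02]
[319.56755399 213.95260871]
[322.22925244 230.47773317]
```

View pics/w3.png

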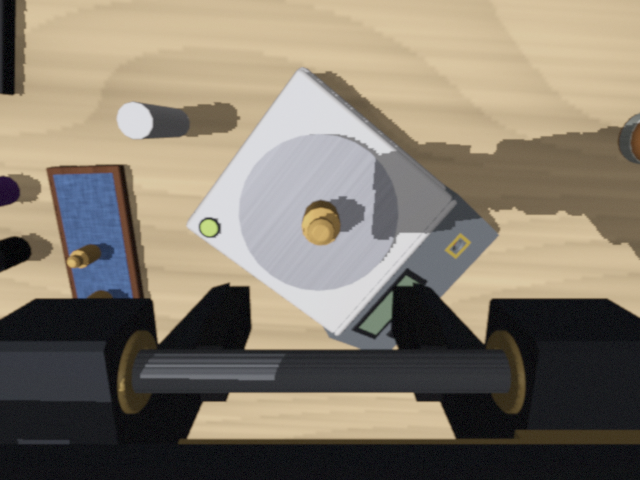

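The weight stands at (321,222) on the pan, whose ellipse centre is (319,213); that is centred and upright. Next I'll look over the rack.

```bash
python3 -m pendant '[[-0.25,[-5,20,-2],[0,0,0]],[-0.25,[-13,54,-2],[0,0,0]],[-0.25,[-13,54,-2],[0,0,0]],[-0.25,[-13,54,-2],[0,0,0]],[-0.25,[-13,54,-2],[0,0,0]],[-0.25,[-13,54,-2],[0,0,0]],[-0.25,[-13,54,-2],[0,0,0]],[-0.25,[-9,30,-2],[0,0,0]]]';python3 -m pendant '[[-0.25,[0,0,0],[0,0,0]],[-0.25,[0,0,0],[0,0,0]]]'; python3 -c "
from h import *
from plant import r
goal([.514,-.24,.17],3.3);print(np.round(r.get_state()['q'],2))
i,K,T=look(0);cv2.imwrite('pics/w4.png',i[:,:,::-1]);np.savez('pics/w4.npz',i=i,K=K,T=T)
print(proj(K,T,np.array((.514,-.24,.138))))
print(blobs(i,(3,150,100),(14,255,255)))
"
```

```text
clock: 10.8
tool_pos: [0.5201, -0.2439, 0.2656]
eef_rot: [1.0, 0.026, -0.002, 0.001]
contact_force: [-0.2, -0.9, 0.0]
opening: 0.626
finger_force: 0.0
clock: 11.05
tool_pos: [0.5228, -0.2378, 0.2661]
eef_rot: [1.0, 0.029, -0.001, -0.001]
contact_force: [0.0, 0.3, -0.5]
opening: 0.624
finger_force: 0.0
t 11.05 pos [ 0.5228 -0.2378  0.2661] F [ 0.03  0.34 -0.5 ] op 0.624 shift [-8.8  1.9 96.1] turn [-0.09  0.07  0.06]
[ 0.45  0.59 -0.18  1.69  0.13  0.88 -1.29]
[325.36771334 241.90273529]
[([355, 34, 12, 1, 12], [360.5, 34.0]), ([385, 35, 15, 1, 15], [392.0, 35.0]), ([321, 209, 17, 38, 312], [327.2, 232.6])]
```

View pics/w4.png

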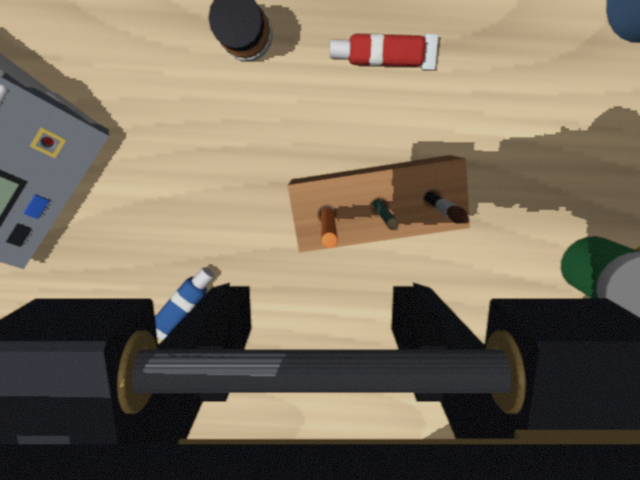

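The orange stylus top is at (330,240) and it enters its hole at (327,212). The pencil is at (382,210) and the brush at (440,205). The key frame, with its red centre, is at (47,142).

```bash
python3 - <<'E'
from h import *
w=np.load('pics/w4.npz');i,K,T=w['i'],w['K'],w['T']
t=onz(K,T,330,240,.138);b=onz(K,T,326.5,214,.05);print('top',t,'hole',b)
print('rack corners',[onz(K,T,*p,.048).round(4).tolist() for p in((289,184),(463,157),(469,226),(300,251))])
print('pencil/brush at hole',onz(K,T,378,206,.05),onz(K,T,430,198,.05))
S=np.load('pics/side0.npz');print('side top',onz(S['camera_matrix'],S['camera_from_world'],324.5,285,.138))
a=np.array([.60815764,.02952158,.061]);e=np.array([.47913552,.11941478,.061])
print('key',[onz(K,T,47,142,z).round(4).tolist() for z in(.03,.035,.04)],blobs(i,(18,100,100),(36,255,255),(25,120,75,165)),blobs(i,(0,120,60),(8,255,255),(35,130,60,155),3))
m=(t+b)/2
goal([m[0],m[1],.17],55)
E
```

```text
top [ 0.51557646 -0.24316807  0.138     ] hole [ 0.51600082 -0.24174093  0.05      ]
rack corners [[0.5411, -0.2064, 0.048], [0.5738, -0.3591, 0.048], [0.512, -0.374, 0.048], [0.4787, -0.2191, 0.048]]
pencil/brush at hole [ 0.52610267 -0.2879454   0.05      ] [ 0.5361219  -0.33410246  0.05      ]
side top [ 0.51554531 -0.24316807  0.138     ]
key [[0.5643, 0.0186, 0.03], [0.5646, 0.0153, 0.035], [0.565, 0.012, 0.04]] [([30, 128, 35, 30, 301], [47.3, 142.4])] [([43, 138, 11, 7, 43], [48.0, 141.0])]
t 11.1 pos [ 0.5232 -0.2371  0.2662] F [-0.56  0.92  0.11] op 0.625 shift [-7.6  5.1 96.2] turn [ -0.1    0.   -51.56]
```

```bash
python3 -m pendant '[[-0.25,[-7.5,5,10],[0,0,0]],[-0.25,[0,0,14],[0,0,-10.3]],[-0.25,[0,0,14],[0,0,-10.3]],[-0.25,[0,0,14],[0,0,-10.3]],[-0.25,[0,0,14],[0,0,-10.3]],[-0.25,[0,0,14],[0,0,-10.3]],[-0.25,[0,0,0],[0,0,0]],[-0.25,[0,0,0],[0,0,0]]]'; python3 - <<'E'
from h import *
goal([.516,-.2425,.083],55)
from plant import r;print(np.round(r.get_state()['q'],2))
KY=[]
for n in('w1','w3','w4'):
    w=np.load(f'pics/{n}.npz');i,K,T=w['i'],w['K'],w['T'];px={'w1':(551,176),'w3':(458,245.5),'w4':(47.3,142.4)}[n]
    KY.append(ray(K,T,*px));print(n,proj(K,T,np.array([.564,.0135,.037])).round(1),px)
D=np.load('pics/side0.npz');KY.append(ray(D['camera_matrix'],D['camera_from_world'],327.2,250.2));print('tri all',tri(KY),'no w1',tri(KY[1:]))
w=np.load('pics/w3.npz');K,T=w['K'],w['T']
c=[onz(K,T,*p,.061) for p in((188,226),(303,69),(456,203),(338,335))];print(np.round(c,4).tolist())
L=[np.degrees(np.arctan2(*(c[b]-c[a])[[1,0]])) for a,b in((0,1),(3,2),(0,3),(1,2))];print('edge headings',np.round(L,1))
E
```

```text
clock: 12.1
tool_pos: [0.5161, -0.2439, 0.1869]
eef_rot: [0.888, 0.459, 0.0, 0.0]
contact_force: [0.4, 0.6, -0.3]
opening: 0.624
finger_force: 0.0
t 12.1 pos [ 0.5161 -0.2439  0.1869] F [ 0.38  0.6  -0.26] op 0.624 shift [  1.1  -0.9 103.9] turn [ 0.01 -0.01 -0.31]
[ 0.6   0.71 -0.41  1.78  0.39  0.74 -0.63]
w1 [548.3 175.5] (551, 176)
w3 [456.4 245.5] (458, 245.5)
w4 [ 47.6 142.9] (47.3, 142.4)
tri all [0.56415308 0.0122599  0.03838668] no w1 [0.56426219 0.01261383 0.03799198]
[[0.5746, 0.2533, 0.061], [0.7046, 0.1611, 0.061], [0.6073, 0.0279, 0.061], [0.4792, 0.1186, 0.061]]
edge headings [ -35.4  -35.3 -125.3 -126.1]
```

```bash
python3 -m pendant '[[-0.25,[1,-1,30],[0,0,0]],[-0.25,[0,0,40],[0,0,0]],[-0.25,[0,0,34],[0,0,0]],[-0.25,[0,0,0],[0,0,0]],[0.3,[0,0,0],[0,0,0]],[1,[0,0,0],[0,0,0]],[1,[0,0,0],[0,0,0]],[1,[0,0,0],[0,0,0]]]' 20;python3 -m pendant '[[1,[0,0,0],[0,0,0]],[1,[0,0,0],[0,0,0]]]'
```

```text
clock: 13.1
tool_pos: [0.5161, -0.243, 0.0833]
eef_rot: [0.888, 0.46, 0.0, 0.0]
contact_force: [0.8, 0.9, -0.3]
opening: 0.197
finger_force: 0.0
clock: 13.35
tool_pos: [0.5159, -0.2428, 0.0829]
eef_rot: [0.888, 0.46, 0.0, 0.0]
contact_force: [0.1, 0.7, 1.0]
opening: 0.128
finger_force: 20.0
```

```bash
python3 -m pendant '[[1,[0,0,-20],[0,0,0]],[1,[0,0,-40],[0,0,0]],[1,[0,0,-32],[0,0,0]],[1,[25,-14,0],[0,0,0]],[1,[50,-29,0],[0,0,0]],[1,[50,-29,0],[0,0,0]],[1,[40,-23,0],[0,0,0]],[1,[20,-12,0],[0,0,0]]]';python3 -m pendant '[[1,[0,0,0],[0,10,0]],[1,[0,0,0],[0,10,0]],[1,[0,0,0],[0,10,0]],[1,[0,0,0],[0,0,0]],[1,[0,0,0],[0,0,0]]]'; cat >> h.py <<'E'
f=np.array([-.579,-.8153,0]);N=np.array([0,0,.866])+.5*f;X=np.cos(np.pi/6)*-f+np.array([0,0,.5])
TILT=np.c_[X,np.cross(-N,X),-N];MOUTH=np.array([.5642,.0125,.0385])
E
python3 - <<'E'
from h import *
from plant import r,cams
goal(MOUTH+N*(.030+.0749),0,TILT);s=r.get_state();print(s['finger_force'],np.round(s['q'],2))
i,K,T=look(0);cv2.imwrite('pics/w5.png',i[:,:,::-1]);np.savez('pics/w5.npz',i=i,K=K,T=T)
M=R.from_quat(s['eef_rot']);tip=s['tool_pos']+M.apply([0,0,.0749]);print('tip est',tip,'px',proj(K,T,tip),'mouth px',proj(K,T,MOUTH))
E
```

```text
clock: 14.35
tool_pos: [0.535, -0.0262, 0.1748]
eef_rot: [0.887, 0.462, 0.0, -0.001]
contact_force: [-0.3, 0.2, 0.2]
opening: 0.126
finger_force: 20.0
clock: 14.98
tool_pos: [0.5353, -0.0299, 0.1748]
eef_rot: [0.858, 0.445, 0.23, -0.119]
contact_force: [0.1, 0.5, 1.1]
opening: 0.126
finger_force: 20.0
t 14.97 pos [ 0.5353 -0.0299  0.1748] F [0.14 0.45 1.06] op 0.126 shift [-23.7  -1.   38.8] turn [-0.09  0.02  0.16]
20.000257920473814 [ 0.72  0.79 -0.78  2.1   0.27  0.18 -0.69]
tip est [0.5568385  0.00065416 0.10990865] px [321.43913706 254.17110487] mouth px [320.24002595 257.03932311]
```

View pics/w5.png

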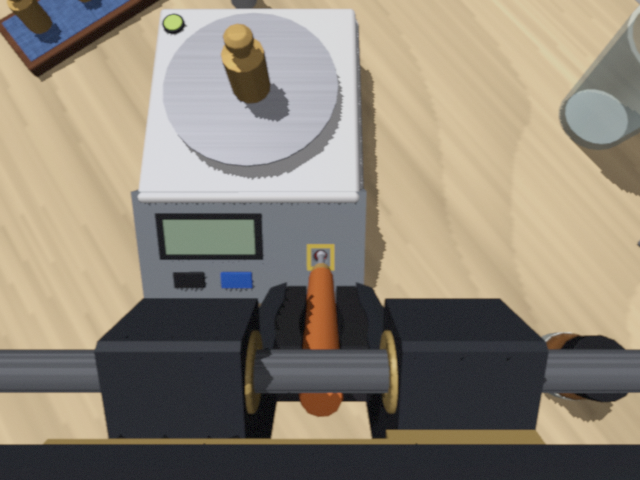

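The tip ball is at (320,254), directly over the yellow frame centred near (321,256), and the scale is square in the image. I'll approach to 12 mm off the mouth and check again.

```bash
python3 -m pendant '[[1,[-12,-0.5,18],[0,0,0.2]],[1,[-11.5,-0.5,20],[0,0,0]],[1,[0,0,12],[0,0,0]],[1,[0,0,7],[0,0,0]],[1,[0,0,0],[0,0,0]],[1,[0,0,0],[0,0,0]]]'
python3 - <<'E'
from h import *
from plant import r,cams
goal(MOUTH+N*(.012+.0749),0,TILT);s=r.get_state();print(s['contact_force'])
i,K,T=look(0);np.savez('pics/w6.npz',i=i,K=K,T=T)
M=R.from_quat(s['eef_rot']);tip=s['tool_pos']+M.apply([0,0,.0749]);print('tip est',tip,'px',proj(K,T,tip),'mouth px',proj(K,T,MOUTH))
bl=blobs(i,(18,100,100),(36,255,255),(280,220,360,300));print(bl)
a=cv2.resize(i[215:295,270:370],(600,480),interpolation=cv2.INTER_CUBIC)
z=[]
for n in('scene','side'):
    c=cams.snapshot(n);u,v=proj(c['camera_matrix'],c['camera_from_world'],MOUTH).astype(int);z.append(cv2.resize(c['img'][v-40:v+20,u-25:u+25],(200,240),interpolation=cv2.INTER_CUBIC))
cv2.imwrite('pics/w6c.png',np.hstack([a,np.vstack(z)])[:,:,::-1])
E
```

```text
clock: 15.78
tool_pos: [0.5402, -0.0227, 0.1152]
eef_rot: [0.858, 0.444, 0.229, -0.12]
contact_force: [-0.6, 0.4, -0.5]
opening: 0.13
finger_force: 20.0
t 15.78 pos [ 0.5402 -0.0227  0.1152] F [-0.65  0.45 -0.54] op 0.13 shift [-1.5 -0.8  0.8] turn [-0.22  0.03  0.08]
[-0.64763559  0.44866036 -0.54024778]
tip est [0.5616671  0.00796083 0.05032087] px [321.44338915 254.17144773] mouth px [320.55582248 250.11913237]
[([304, 234, 34, 35, 563], [320.5, 249.9])]
```

View pics/w6c.png

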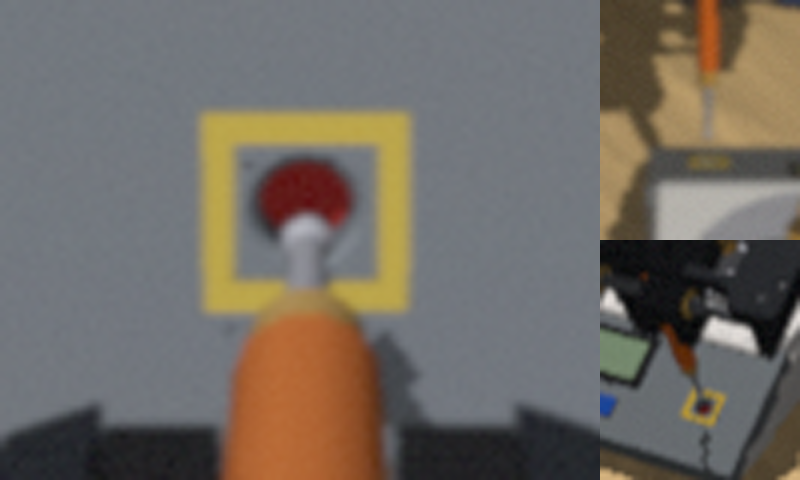

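The tip ball is at (320.8,253.7) and the frame centre at (320.5,249.9), with the red key just ahead. The calculation calls for about -1.5 mm in x and -0.5 mm in y, then in.

```bash
python3 -m pendant '[[1,[-1.5,-0.5,3],[0,0,0]],[1,[0,0,5],[0,0,0]],[1,[0,0,4],[0,0,0]],[1,[0,0,0],[0,0,0]],[1,[0,0,0],[0,0,0]]]'; cat > f.py <<'E'
from h import *
from plant import r
s=r.get_state();M=R.from_quat(s['eef_rot']);print('t',s['clock'],'F tool',M.inv().apply(s['contact_force']).round(2),'tip rel mouth (slope x,y,along -n) mm',((s['tool_pos']+M.apply([0,0,.0749])-MOUTH)@TILT*1e3).round(2))
E
python3 f.py; python3 -m pendant '[[1,[0,0,2],[0,0,0]],[1,[0,0,0],[0,0,0]],[1,[0,0,0],[0,0,0]]]';python3 f.py
```

```text
clock: 16.55
tool_pos: [0.5419, -0.0197, 0.1043]
eef_rot: [0.858, 0.443, 0.229, -0.12]
contact_force: [-0.0, -0.2, 0.1]
opening: 0.127
finger_force: 20.0
t 16.55 F tool [-0.08  0.1  -0.21] tip rel mouth (slope x,y,along -n) mm [-1.09  0.17 -1.65]
clock: 16.92
tool_pos: [0.5425, -0.0188, 0.1025]
eef_rot: [0.858, 0.443, 0.229, -0.12]
contact_force: [-0.3, 0.2, 0.2]
opening: 0.127
finger_force: 20.0
t 16.925 F tool [ 0.12 -0.37 -0.16] tip rel mouth (slope x,y,along -n) mm [-1.03  0.09  0.41]
```

```bash
python3 -m pendant '[[1,[1,0,1],[0,0,0]],[1,[0,0,1],[0,0,0]],[1,[0,0,0],[0,0,0]]]';python3 f.py; python3 -m pendant '[[1,[0,0,1],[0,0,0]],[1,[0,0,1],[0,0,0]],[1,[0,0,0],[0,0,0]],[1,[0,0,0],[0,0,0]]]'|grep for;python3 f.py; python3 -m pendant '[[1,[0,0,1],[0,0,0]],[1,[0,0,1],[0,0,0]],[1,[0,0,0],[0,0,0]],[1,[0,0,0],[0,0,0]]]'|grep for;python3 f.py
```

```text
clock: 17.3
tool_pos: [0.5436, -0.0171, 0.1012]
eef_rot: [0.858, 0.444, 0.229, -0.12]
contact_force: [0.1, -0.5, -0.9]
opening: 0.13
finger_force: 20.0
t 17.3 F tool [-0.78  0.39  0.63] tip rel mouth (slope x,y,along -n) mm [ 0.07 -0.03  2.59]
contact_force: [-0.7, 0.4, 0.1]
finger_force: 20.0
t 17.8 F tool [-0.01 -0.78 -0.1 ] tip rel mouth (slope x,y,along -n) mm [0.02 0.03 4.53]
contact_force: [-0.5, -0.3, -0.8]
finger_force: 20.0
t 18.3 F tool [-0.87 -0.24  0.41] tip rel mouth (slope x,y,along -n) mm [-0.03  0.04  6.5 ]
```

```bash
python3 -m pendant '[[1,[0,0,1],[0,0,0]],[1,[0,0,0.5],[0,0,0]],[1,[0,0,0],[0,0,0]],[1,[0,0,0],[0,0,0]]]'|grep nofor;python3 f.py; python3 -m pendant '[[1,[0,0,1],[0,0,0]],[1,[0,0,0.5],[0,0,0]],[1,[0,0,0],[0,0,0]],[1,[0,0,0],[0,0,0]]]'|grep nofor;python3 f.py
```

```text
t 18.8 F tool [-0.37 -0.59 -0.2 ] tip rel mouth (slope x,y,along -n) mm [-0.04  0.02  8.06]
t 19.3 F tool [-0.61  0.04 -1.91] tip rel mouth (slope x,y,along -n) mm [-0.05  0.03  9.51]
```

```bash
python3 -m pendant '[[1,[0,0,1],[0,0,0]],[1,[0,0,0],[0,0,0]],[1,[0,0,0],[0,0,0]]]'|grep nofor;python3 f.py; python3 -m pendant '[[1,[0,0,1],[0,0,0]],[1,[0,0,0],[0,0,0]],[1,[0,0,0],[0,0,0]]]'|grep nofor;python3 f.py
```

```text
t 19.675 F tool [-0.75 -0.06 -2.8 ] tip rel mouth (slope x,y,along -n) mm [-3.000e-02  1.000e-02  1.054e+01]
t 20.05 F tool [-0.95  0.12 -2.42] tip rel mouth (slope x,y,along -n) mm [-0.05 -0.   11.55]
```

```bash
python3 -m pendant '[[1,[0,0,0.7],[0,0,0]],[1,[0,0,0],[0,0,0]],[1,[0,0,0],[0,0,0]]]'|grep nofor;python3 f.py; python3 -m pendant '[[1,[0,0,0.7],[0,0,0]],[1,[0,0,0],[0,0,0]],[1,[0,0,0],[0,0,0]]]'|grep nofor;python3 f.py
```

```text
t 20.425 F tool [ 0.63 -0.67 -3.29] tip rel mouth (slope x,y,along -n) mm [-7.000e-02 -1.000e-02  1.224e+01]
t 20.8 F tool [-0.02 -0.53 -6.42] tip rel mouth (slope x,y,along -n) mm [-0.05  0.05 12.8 ]
```

At 6.4 N the key is on its stop. I'll hold it there for 2.5 s.

```bash
python3 -m pendant '[[1,[0,0,0],[0,0,0]],[1,[0,0,0],[0,0,0]],[1,[0,0,0],[0,0,0]],[1,[0,0,0],[0,0,0]],[1,[0,0,0],[0,0,0]],[1,[0,0,0],[0,0,0]],[1,[0,0,0],[0,0,0]],[1,[0,0,0],[0,0,0]]]'|grep nofor;python3 f.py;python3 -m pendant '[[1,[0,0,0],[0,0,0]],[1,[0,0,0],[0,0,0]],[1,[0,0,0],[0,0,0]],[1,[0,0,0],[0,0,0]],[1,[0,0,0],[0,0,0]],[1,[0,0,0],[0,0,0]],[1,[0,0,0],[0,0,0]],[1,[0,0,0],[0,0,0]]]'|grep nofor;python3 f.py;python3 -m pendant '[[1,[0,0,0],[0,0,0]],[1,[0,0,0],[0,0,0]],[1,[0,0,0],[0,0,0]],[1,[0,0,0],[0,0,0]]]'|grep nofor;python3 f.py
```

```text
t 21.8 F tool [-0.69  0.48 -5.97] tip rel mouth (slope x,y,along -n) mm [-0.04  0.04 12.8 ]
t 22.8 F tool [-0.01 -1.07 -5.85] tip rel mouth (slope x,y,along -n) mm [-0.05  0.04 12.79]
t 23.3 F tool [ 0.32  0.23 -6.19] tip rel mouth (slope x,y,along -n) mm [-0.02  0.05 12.79]
```

```bash
python3 -m pendant '[[1,[0,0,-4],[0,0,0]],[1,[0,0,-10],[0,0,0]],[1,[0,0,-25],[0,0,0]],[1,[0,0,-30],[0,0,0]],[1,[0,0,-10],[0,-10,0]],[1,[0,0,0],[0,-10,0]],[1,[0,0,0],[0,-10,0]],[1,[0,0,0],[0,0,0]]]';python3 -c "
from h import *
goal([.5159,-.2428,.175],54.77)"
```

```text
clock: 24.3
tool_pos: [0.5261, -0.0405, 0.1615]
eef_rot: [0.887, 0.463, 0.001, -0.002]
contact_force: [-0.1, 0.2, -0.8]
opening: 0.133
finger_force: 20.0
t 24.3 pos [ 0.5261 -0.0405  0.1615] F [-0.13  0.17 -0.79] op 0.133 shift [-171.7  107.4  -14.4] turn [-0.15 -0.21  0.33]
```

```bash
python3 -m pendant '[[1,[-15,9,-10],[0,0,0.3]],[1,[-40,25,-5],[0,0,0]],[1,[-45,28,0],[0,0,0]],[1,[-40,25,0],[0,0,0]],[1,[-22,14,0],[0,0,0]],[1,[-9,6,0],[0,0,0]],[1,[0,0,0],[0,0,0]],[1,[0,0,0],[0,0,0]]]';python3 -c "
from h import *
from plant import cams
goal([.5159,-.2428,.175],54.77)
i,K,T=look(0);z=[cv2.resize(i[190:310,240:400],(533,400))]
c=cams.snapshot('side');u,v=proj(c['camera_matrix'],c['camera_from_world'],np.array([.516,-.243,.1])).astype(int);z.append(cv2.resize(c['img'][v-35:v+65,u-33:u+33],(264,400)))
cv2.imwrite('pics/w7.png',np.hstack(z)[:,:,::-1])
from plant import r;s=r.get_state();print('tip px',proj(K,T,np.array(s['tool_pos'])-[0,0,.0749]),'hole px',proj(K,T,np.array([.516,-.2425,.048])))
"
```

```text
clock: 25.3
tool_pos: [0.5117, -0.2451, 0.1754]
eef_rot: [0.889, 0.458, -0.001, -0.002]
contact_force: [-0.1, -0.2, -0.3]
opening: 0.129
finger_force: 20.0
t 25.3 pos [ 0.5117 -0.2451  0.1754] F [-0.14 -0.24 -0.28] op 0.129 shift [4.3 2.1 0.4] turn [-0.25 -0.01 -0.22]
tip px [322.4791445  253.05429913] hole px [325.14219667 224.6897391 ]
```

View pics/w7.png

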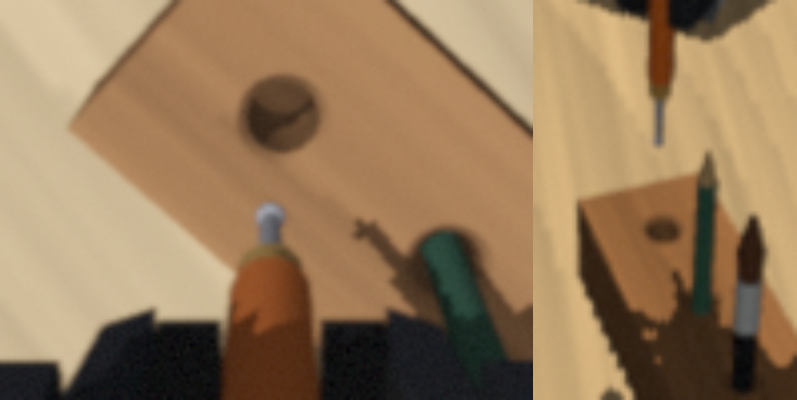

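The hole centre is at (324,224) and the tip at (321,254), both within a millimetre of the estimates, so I'll correct by (4, 2) mm and lower.

```bash
python3 -m pendant '[[1,[4,2,10],[0.2,0,-0.2]],[1,[0,0,10],[0,0,0]],[1,[0,0,0],[0,0,0]],[1,[0,0,0],[0,0,0]]]';python3 -c "
from h import *
goal([.5161,-.2427,.085],54.77)"
```

```text
clock: 25.9
tool_pos: [0.5155, -0.2443, 0.1552]
eef_rot: [0.888, 0.459, -0.002, -0.003]
contact_force: [0.1, -0.2, 0.1]
opening: 0.127
finger_force: 20.0
t 25.9 pos [ 0.5155 -0.2443  0.1552] F [ 0.06 -0.22  0.12] op 0.127 shift [ 1.7  0.1 70.2] turn [-0.44  0.06 -0.13]
```

```bash
python3 -m pendant '[[1,[1.5,0,5],[-0.4,0,0]],[1,[0,0,15],[0,0,0]],[1,[0,0,15],[0,0,0]],[1,[0,0,0],[0,0,0]],[1,[0,0,0],[0,0,0]]]';python3 -c "
from h import *
goal([.5161,-.2427,.085],54.77)"; python3 -m pendant '[[1,[0,0,10],[0,0,0]],[1,[0,0,10],[0,0,0]],[1,[0,0,8],[0,0,0]],[1,[0,0,4],[0,0,0]],[1,[0,0,0],[0,0,0]],[1,[0,0,0],[0,0,0]]]'; python3 -c "
from h import *
goal([.5161,-.2427,.084],54.77)"
```

```text
clock: 26.52
tool_pos: [0.5165, -0.2431, 0.1203]
eef_rot: [0.888, 0.459, -0.001, -0.0]
contact_force: [-0.8, -0.1, -1.0]
opening: 0.127
finger_force: 20.0
t 26.52 pos [ 0.5165 -0.2431  0.1203] F [-0.76 -0.06 -1.05] op 0.127 shift [ 0.1 -0.5 35.3] turn [-0.04  0.05 -0.14]
clock: 27.28
tool_pos: [0.5165, -0.2432, 0.0886]
eef_rot: [0.889, 0.459, -0.0, 0.0]
contact_force: [0.0, -0.8, -0.8]
opening: 0.129
finger_force: 20.0
t 27.27 pos [ 0.5165 -0.2432  0.0886] F [ 0.04 -0.77 -0.82] op 0.129 shift [ 0.2 -0.6  4.6] turn [-0.    0.05 -0.14]
```

```bash
python3 -m pendant '[[1,[0,-0.5,2],[0,0,0]],[1,[0,0,1.5],[0,0,0]],[1,[0,0,1],[0,0,0]],[1,[0,0,0],[0,0,0]],[1,[0,0,0],[0,0,0]]]'; python3 -m pendant '[[0.7,[0,0,0],[0,0,0]],[0.5,[0,0,0],[0,0,0]],[0.2,[0,0,0],[0,0,0]],[-0.25,[0,0,0],[0,0,0]],[-0.25,[0,0,0],[0,0,0]],[-0.25,[0,0,0],[0,0,0]]]'
```

```text
clock: 27.9
tool_pos: [0.5159, -0.243, 0.0839]
eef_rot: [0.889, 0.459, -0.001, 0.0]
contact_force: [0.3, -0.9, -0.5]
opening: 0.129
finger_force: 20.0
clock: 28.65
tool_pos: [0.5159, -0.243, 0.0839]
eef_rot: [0.889, 0.459, -0.001, 0.0]
contact_force: [0.3, -0.4, 0.0]
opening: 0.623
finger_force: 0.0
```

Released. I'll go straight up and check everything.

```bash
python3 -m pendant '[[-0.25,[0,0,-15],[0,0,0]],[-0.25,[0,0,-40],[0,0,0]],[-0.25,[0,0,-50],[0,0,0]],[-0.25,[0,0,-50],[0,0,0]],[-0.25,[0,0,0],[0,0,0]],[-0.25,[0,0,0],[0,0,0]],[-0.25,[0,0,0],[0,0,0]]]'|grep pos; python3 -c "
from h import *
from plant import cams
z=[]
S=np.load('pics/scene0.npz')
for n,b in(('scene',(190,110,430,350)),('side',(240,160,440,400))):
    c=cams.snapshot(n);x0,y0,x1,y1=b;z.append(cv2.resize(c['img'][y0:y1,x0:x1],(400,int(400*(y1-y0)/(x1-x0))),interpolation=cv2.INTER_CUBIC)[:400])
cv2.imwrite('pics/end.png',np.hstack([cv2.copyMakeBorder(a,0,480-len(a),0,0,0) for a in z])[:,:,::-1])
i,K,T=look(0);print(blobs(i,(3,150,100),(14,255,255),None,60),'expect top',proj(K,T,np.array([.516,-.243,.138])))
"
```

```text
tool_pos: [0.5151, -0.243, 0.2377]
[([313, 206, 19, 44, 540], [320.9, 230.0])] expect top [322.93949123 241.03102591]
```

View pics/end.png

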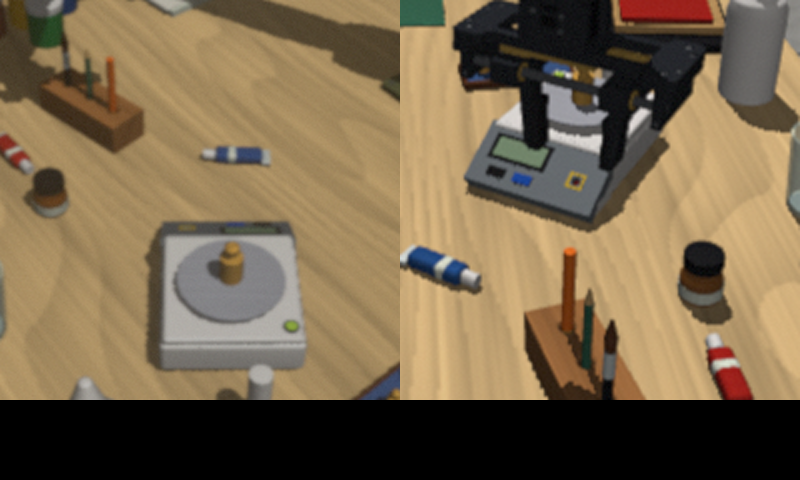

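The weight stands centred on the pan at (231,263), the stylus is upright in its own hole at (110,85), and everything else is where it was. The arm is clear, so I'm handing in.

```bash
python3 -c "
from plant import r
print(r.finish_job())"
```

```text
the job is handed in; nothing more can be done
None
```

The job is handed in (no verdict was returned): the 200 g weight is centred on the pan, the key was held at its stop for about 2.5 s at roughly 6 N and then released, and the stylus is back in its own rack hole with everything else where it was.

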